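Take the texture roller out of the slab roller

TASK

The texture roller on the front of the slab roller is damp and has to come out to dry. Flip the slab roller's cam lever fully up to free the axle, ease the wooden roller off its ledges, lower it out through the open bottoms of the slots, and lay it gently in the drying rack with its axle resting in both forks; do not drop it or let it touch the bench. Leave the lever up and leave everything else on the bench where it is.

Things in the scene. Friction and masses are not known exactly. Their poses are not given: they have to be found in the camera images.
- slab_roller: Bench slab roller, fixed: two green steel cheeks (plates from 100 to 110 mm either side of its centre line) on a dark base plate 20 mm thick reaching 60 mm ahead of the origin. Origin on the bench, 205 mm below the seated roller's centre; x to the machine's back (roughly away from the robot), y along the roller to the lever side, z up. The front half of its bed is out: free space under the roller.
- seat (a point): Centre of the texture roller when seated, axes as the machine's. Both cheeks have the same hooked slot; x, z in mm from here: the axle lies on a ledge (x -9 to +6, top z -5) with a lip 3 mm high at its front (x -9 to -6); back wall x +6, ceiling z +16. Ahead of the ledge the slot runs straight down, 18 mm wide (x -27 to -9), between ledge block and a front prong (x -39 to -27).
- slot_mouth (a point): Middle of the open lower ends of the slots, on the machine's centre line: 18 mm ahead of and 42 mm below the seat; ledge block and prongs end at this height. So lift the axle 5 to 9 mm off its ledges, bring it forward about 18 mm, lower it 10 mm or more past this point, then draw it 40 mm or more forward under the prongs before raising it.
- beam_edge (a point): Lower front edge of the green cross beam, 200 mm long, 90 mm deep and 58 mm tall, that joins the cheeks: 75 mm behind and 60 mm above the seat. Under it a steel pressure roller (front 90 mm behind the seat) and the bed's edge (66 mm behind, top 27 mm below the seat). A wide gripper coming straight down on the roller hits the beam; leaning about 32 degrees, palm on the operator's side, it clears.
- cam_lever (a joint): Cam lever on the machine's +y cheek, rad. 0 = locked: arm forward to the operator, about level, cam nose in front of the axle. Grows as the ball is swung up and back about the machine's y axis; 1.7 = stop, arm just past upright. The axle is free from about 1.2; fully up means over 1.4. It stays where left (friction 0.15 N m, about 2 N at the ball).
- lever_ball (a point): Centre of the black ball, 24 mm across, at the end of the cam lever, 88 mm from the pivot; 142 mm to the machine's +y side of its centre line, free on both sides (the cheek's outer face is 32 mm inward).
- lever_pivot (a point): Point on the lever's pivot axis (parallel to the machine's y) in the plane in which the ball swings: 20 mm ahead of and 28 mm above the seated axle. At 0 the ball lies 88 mm ahead of and 8 mm below it.
- texture_roller: Ribbed beech roller, 44 mm across, 180 mm long, 0.25 to 0.5 kg, on a steel axle 10 mm across and 248 mm long over all; collars 18 mm across reach 98 mm either side of the centre, bare axle from there to 124 mm. Origin at its centre, y along the axle (both ends alike). Turns freely. Grip it across the wood at the middle; 20 to 30 N holds it.
- drying_rack: Wooden rack, fixed: board 110 x 240 x 18 mm with two forked uprights 12 mm thick, 110 mm either side of the middle, 100 mm tall. Each fork is a V, 45 degrees a side, 48 mm wide at the top, its bottom 78 mm above the bench. Origin on the bench below the middle; y from fork to fork, x across, z up.
- rack_rest (a point): Where the roller's centre lies when it rests in the rack: 85 mm above the rack's origin; axle along the rack's y (either way round), one bare axle end in each fork, collars between the forks (6 mm of play each way).
- diya1: Bystander: unfired clay oil-lamp bowl 76 mm across, 24 mm tall, between the machines.
- diya2: Bystander: clay lamp bowl like the first, nearer the robot.
- diya3: Bystander: clay lamp bowl like the first, nearer the robot.
- steel_bowl: Bystander: steel water bowl 104 mm across, 45 mm tall.
- cup_stack: Bystander: stack of four clay cups, 88 mm across, 94 mm tall, on the left of the bench.
- beater: Bystander: turned wooden beater standing upright, 64 mm across, 200 mm tall, on the right of the bench.
- brush: Bystander: brush lying on the left of the bench.
- water_cup: Bystander: terracotta cup, 72 mm across, 75 mm tall, on the right of the bench.
- table: The bench; its top is at height 0.
There are look-alikes about, which are no part of the job. Leave any red look-alike of the texture_roller alone.

How it is judged:
By the outcome, as a careful person would: the job done as asked, in the order asked, and still so for the second after the job is handed in, with the robot touching nothing.
It also fails if it takes over 67 s, if anything falls off the work surface, if the arm or the gripper's body presses on something with over 40 N, if the wrist force passes 120 N, or if a joint passes its speed limit or range.

ROBOT

A 6-joint arm with a two-finger parallel gripper is mounted at the origin on the work surface. World frame = base frame: x ahead of the robot, y to its left, z up, the work surface at z = 0. Lengths are in m, angles in rad, forces in N, time in s.
With the tool pointing down it reaches from about 0.375 to 0.975 m from the base axis. Payload 3.8 kg.
Tool frame: the origin (TCP) lies midway between the tips of the shut fingers; the grasp point (between the pads) lies 19 mm behind it; z points along the fingers, y is the line along which they close (so a half turn about z gives the same grasp; the last joint's range is limited). The gripper opens to 85 mm and grips with 20 to 120 N. Pads are 22 mm wide; open, the fingers measure 114 mm over their backs; the gripper's body (76 mm by 85 mm) begins 54 mm behind the grasp point. The pads swing forward as they close: fully open they stand 13 mm farther back than shut.
Start: joints at [1.31, 0.264, 1.604, -0, 1.274, -0.037], TCP at [0.15, 0.658, 0.231] pointing down, gripper open.
Joint ranges: [-2.63, 2.63], [-0.94, 2.18], [0.31, 2.57], [-1.31, 4.45], [0, 2.66], [-2.55, 2.55]. Speed limits (rad/s): [2.57, 2.57, 3.14, 3.14, 3.14, 3.14].

INTERFACE

Orientations are given as a rotation vector (axis times angle).
In Python, from workcell import bot, imaging gives the robot as it stands.
- The arm moves only by the tool step_arm, never from a script. Its argument "series" is a list of rows, each an object of numbers: "grip": the closure, from -1 (fully open) to 1 (shut); "x", "y", "z": the shift along the tool's x, y, z normalised to -1 to 1, where 1 is 500 mm; "ax", "ay", "az": the turn, a rotation vector about the tool's x, y, z normalised to -1 to 1, where 1 is 30 degrees. A call has 1 to 12 rows; each row is the pose to reach, as a shift and turn from the pose commanded when the call began, along the tool's axes at that moment; what a row does not reach only later rows make up. A row lasts 1/10 s, in which the tool goes at most 50 mm and 8.59 degrees, less where a joint would pass 70% of its speed; a pose out of reach is approached as far as the arm can. A call with a number of a shift or a turn outside -1 to 1 is refused whole. A call with a gripper value outside its range is refused whole. The fingers move at their own pace and stop on an object; "force" is the grip in N (left out, the last holds). Time passes only in rows, so rows that repeat a pose let the fingers close. It gives the time, the measured TCP pose, the force, the opening and the grip force at its end, in the units of the state.
- bot.read_state(): the state, without advancing time (a new reading comes with each control period).
- imaging.read_camera(name): name is "scene" or "top" or "wrist"; returns a dict with "img" (400x640x3 uint8, red, green, blue), "fx", "fy", "cx", "cy" (pixels), "R" (3x3) and "t" (3): a world point X has camera coordinates R X + t. Camera axes: x right, y down, z forward; pixel columns grow to the right and rows downward; lengths in m; the calibration is good to about 2 mm. The wrist camera is an equidistant fisheye: a pixel r from the principal point sees the ray r / f radians off the axis. A picture is of the moment at which its call begins. There is no depth.
- bot.finish_job(): hands the job in; it is judged then, once.
The state is a dict: "time": time; "q": joint angles; "joint_vel": joint speeds; "joint_torque": joint torques, N m; "tool_pos": TCP position; "tcp_rot": TCP orientation; "wrist_force": force on the tool from outside, world axes, zero at the start; "torque": the same for the moment, N m; "width": opening from 0.0 (shut) to 1.0 (fully open); "grip_force": force on a finger pad.
Only numpy, scipy, OpenCV 4.12 (cv2) and the standard library are available. Lean on these libraries where they do the work, as an engineer would, in place of code of your own. Each camera call takes 0.05 s, during which the arm holds its last target. There are 200 camera calls.

## Working session

There is one attempt and no reset: what is moved stays moved. The work goes in short steps, Python scripts to look and compute and a tool call to move; the robot and the scene stay as the last step left them, time stands still between calls to the robot, and variables do not carry over. Pictures are saved under pics/ and viewed, at most 10 in all, crops included, and the job is handed in when it is done.

Besides the shell and the picture viewer there is one more tool, called by a JSON object that holds its "name" and its "arguments", one argument or row to a line. step_arm: Moves the arm, as the interface text tells. Scaled input: -1 to 1 covers 500 mm each way for a shift and 30 degrees each way for a turn. Its arguments: {"type":"object","properties":{"series":{"type":"array","items":{"type":"object","properties":{"grip":{"type":"number"},"x":{"type":"number","minimum":-1,"maximum":1},"y":{"type":"number","minimum":-1,"maximum":1},"z":{"type":"number","minimum":-1,"maximum":1},"ax":{"type":"number","minimum":-1,"maximum":1},"ay":{"type":"number","minimum":-1,"maximum":1},"az":{"type":"number","minimum":-1,"maximum":1}}}},"force":{"type":"number"}},"required":["series"]}

```bash
mkdir -p pics; ls; python3 - <<'E'
from workcell import bot, imaging
import cv2, numpy as np
s=bot.read_state(); print({k:np.round(v,3).tolist() for k,v in s.items()})
for n in ("scene","top"):
    c=imaging.read_camera(n); cv2.imwrite(f"pics/{n}0.png",c["img"][:,:,::-1]); np.savez(f"pics/{n}0.npz",**c)
    print(n,c["fx"],c["cx"],c["cy"],np.round(c["R"],3).tolist(),np.round(-c["R"].T@c["t"],3))
E
```

```text
pics
{'time': 0.0, 'q': [1.31, 0.265, 1.605, 0.0, 1.274, -0.037], 'joint_vel': [0.002, 0.0, -0.001, 0.001, -0.0, -0.0], 'joint_torque': [-0.0, -51.51, -36.73, 0.0, 0.013, 0.0], 'tool_pos': [0.15, 0.657, 0.23], 'tcp_rot': [-0.351, -3.122, 0.004], 'wrist_force': [-1.185, -0.024, 0.095], 'torque': [0.02, -0.002, -0.01], 'grip_force': 0.0, 'width': 0.999}
scene 473.8030048175481 326.0934337370784 198.97359432067245 [[-0.444, 0.896, -0.007], [0.761, 0.373, -0.53], [-0.473, -0.241, -0.848]] [1.251 0.399 1.56 ]
top 448.3565770094127 316.64581463285083 200.1738998907915 [[0.007, -1.0, -0.005], [-0.997, -0.006, -0.082], [0.082, 0.005, -0.997]] [ 0.347 -0.02   1.597]
```

View pics/scene0.png

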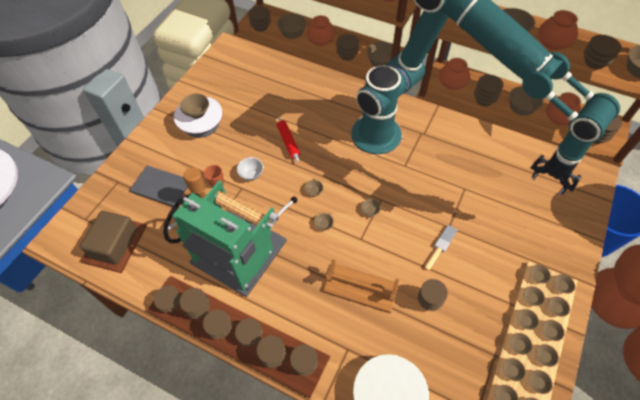

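View pics/top0.png

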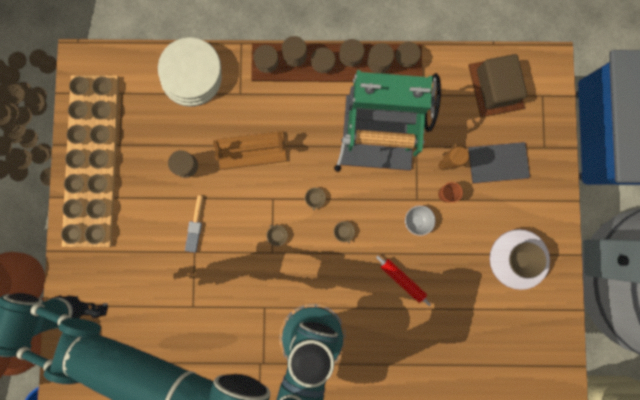

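Scene view: machine around (240,225), roller (240,207), ball (294,200), rack (360,285). Top view: roller (387,140), ball (338,168), rack (217..290,150). I'll enlarge both for exact pixels.

```bash
python3 - <<'E'
import cv2, numpy as np
t=cv2.imread("pics/top0.png"); s=cv2.imread("pics/scene0.png")
def cr(im,x,y,w,h): return cv2.resize(im[y:y+h,x:x+w],None,fx=400/w,fy=400/w,interpolation=cv2.INTER_CUBIC)
A=np.hstack([cr(t,325,65,120,90+20),cr(t,205,115,100,70)[:366] if 0 else cv2.resize(cr(t,205,120,100,75),(400,366))[:]][0:1])
B=[cr(t,330,70,114,85),cr(t,207,120,90,67),cr(s,170,165,140,104),cr(s,310,245,100,75)]
B=[b[:297] for b in B]
cv2.imwrite("pics/crops.png",np.vstack([np.hstack(B[:2]),np.hstack(B[2:])]))
E
```

```text
(no output)
```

View pics/crops.png

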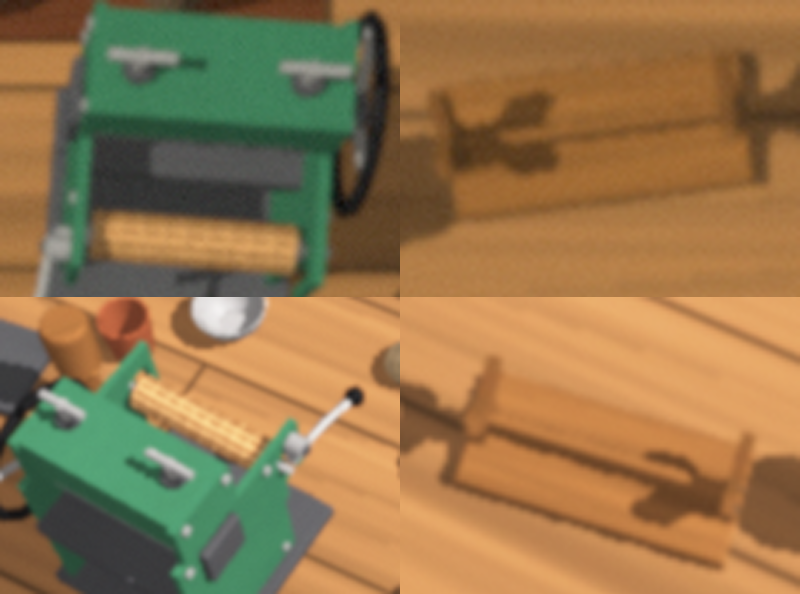

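Crops: roller in top view spans about (357,138)–(416,141); lever hub on its left end, ball (338,168); rack forks at about (217,150) and (291,148). I'll compute first positions.

```bash
cat > h.py <<'E'
import cv2, numpy as np
from scipy.spatial.transform import Rotation as Ro
def ray(c,p):
    d=np.array([(p[0]-c["cx"])/c["fx"],(p[1]-c["cy"])/c["fy"]]); r=np.hypot(*d)
    if c.get("fish",False):
        v=np.array([*(d/r*np.sin(r) if r>0 else d),np.cos(r)])
    else: v=np.array([*d,1.])
    R=np.array(c["R"]); v=R.T@v
    return -R.T@np.array(c["t"]), v/np.linalg.norm(v)
def onz(c,p,z):
    o,v=ray(c,p); return o+v*(z-o[2])/v[2]
def tri(obs):
    A=np.zeros((3,3));b=np.zeros(3)
    for c,p in obs:
        o,v=ray(c,p);M=np.eye(3)-np.outer(v,v);A+=M;b+=M@o
    X=np.linalg.solve(A,b)
    return X,[np.linalg.norm((np.eye(3)-np.outer(ray(c,p)[1],ray(c,p)[1]))@(X-ray(c,p)[0])) for c,p in obs]
def proj(c,X):
    q=np.array(c["R"])@X+np.array(c["t"])
    if c.get("fish",False):
        r=np.hypot(q[0],q[1]);th=np.arctan2(r,q[2]);k=th/r
        return np.array([c["cx"]+c["fx"]*k*q[0],c["cy"]+c["fy"]*k*q[1]])
    return np.array([c["cx"]+c["fx"]*q[0]/q[2],c["cy"]+c["fy"]*q[1]/q[2]])
E
python3 - <<'E'
from h import *
T=dict(np.load("pics/top0.npz")); S=dict(np.load("pics/scene0.npz"))
def blob(c,box,f,n):
    x,y,w,h=box; im=c["img"][y:y+h,x:x+w].astype(int); hsv=cv2.cvtColor(c["img"][y:y+h,x:x+w],cv2.COLOR_RGB2HSV).astype(int)
    m=f(im,hsv).astype(np.uint8); k,l,st,ce=cv2.connectedComponentsWithStats(m)
    i=1+np.argmax(st[1:,4]); pts=np.argwhere(l==i)[:,::-1]+[x,y]; r=cv2.minAreaRect(pts.astype(np.float32)); print(n,st[i,4],(ce[i]+[x,y]).round(1),[np.round(q,1).tolist() for q in r]); return r
yel=lambda im,h:(im[...,0]>200)&(im[...,1]>150)
rt=blob(T,(345,125,80,28),lambda im,h:(im[...,0]>185)&(im[...,1]>130),"roller top"); rs=blob(S,(205,180,65,50),lambda im,h:(im[...,0]>215)&(im[...,1]>165),"roller scene")
blk=lambda im,h:im.max(2)<60
bt=blob(T,(328,160,18,14),blk,"ball top"); bs=blob(S,(283,192,20,16),blk,"ball scene")
print("ball",tri([(T,bt[0]),(S,bs[0])]))
print("roller",tri([(T,rt[0]),(S,rs[0])]), onz(T,rt[0],.215))
b=cv2.boxPoints(rt); print("box",b.round(1).tolist())
for p in b: print(onz(T,p,.22).round(3))
# rack fork tops z=.1: crop coords
for p in [(440,92),(455,215),(720,52),(762,180)]:
    q=(207+(p[0]-400)*90/400,120+p[1]*90/400); print("rack",onz(T,q,.1 if p[0] in(440,720) else .1).round(3))
E
```

```text
roller top 412 [387.  138.5] [[386.9, 138.7], [52.5, 8.6], 4.8]
roller scene 403 [238.9 206.5] [[238.7, 205.1], [47.0, 12.1], 26.6]
ball top 20 [337.2 167.8] [[337.0, 168.0], [4.0, 4.0], 90.0]
ball scene 12 [293.7 199.3] [[293.8, 199.3], [4.2, 2.1], 45.0]
ball (array([ 0.55916215, -0.07445114,  0.23225606]), [np.float64(0.0007412548588237263), np.float64(0.0007412548588237242)])
roller (array([ 0.65396022, -0.23038603,  0.22225402]), [np.float64(0.00017118859410565144), np.float64(0.00017118859410568166)]) [ 0.65565943 -0.23165093  0.215     ]
box [[360.3999938964844, 140.8000030517578], [361.20001220703125, 132.1999969482422], [413.5, 136.5], [412.70001220703125, 145.10000610351562]]
[ 0.647 -0.148  0.22 ]
[ 0.675 -0.151  0.22 ]
[ 0.662 -0.313  0.22 ]
[ 0.635 -0.311  0.22 ]
rack [0.671 0.33  0.1  ]
rack [0.576 0.316 0.1  ]
rack [0.703 0.117 0.1  ]
rack [0.605 0.084 0.1  ]
```

```bash
cat >> h.py <<'E'
def rel(s,pos,R):
    R0=Ro.from_rotvec(s["tcp_rot"]); d=R0.inv().apply(np.array(pos)-s["tool_pos"])/.5
    a=np.degrees((R0.inv()*R).as_rotvec())/30
    return dict(zip("x y z ax ay az".split(),[*d.round(3).tolist(),*a.round(3).tolist()]))
def tool(yaw,lean=0):  # tool y along horizontal dir at yaw (deg), leaning: z tilts toward +y dir
    return Ro.from_euler("z",yaw-90,degrees=True)*Ro.from_rotvec([0,np.pi,0])*Ro.from_euler("x",-lean,degrees=True)
E
python3 - <<'E'
from h import *
from workcell import bot, imaging
s=bot.read_state(); c=imaging.read_camera("wrist")
print({k:v for k,v in c.items() if k not in("img","R","t")})
R0=Ro.from_rotvec(s["tcp_rot"]); print(R0.as_matrix().round(3))
cp=-np.array(c["R"]).T@c["t"]; print("cam in tool",R0.inv().apply(cp-s["tool_pos"]).round(3)); print((np.array(c["R"])@R0.as_matrix()).round(3))
print(tool(77,0).as_matrix().round(3), tool(0,32).as_matrix().round(2))
print(rel(s,[.56,.21,.34],tool(15)),rel(s,[.56,.21,.34],tool(45)))
E
```

```text
{'fx': 309.70691628693146, 'fy': 309.70691628693146, 'cx': 323.9342237989238, 'cy': 201.38711950760703}
[[-0.975  0.222 -0.001]
 [ 0.222  0.975 -0.002]
 [ 0.    -0.002 -1.   ]]
cam in tool [ 0.073 -0.001 -0.143]
[[-0.     1.    -0.001]
 [-0.957 -0.001 -0.291]
 [-0.291  0.     0.957]]
[[-0.974  0.225  0.   ]
 [ 0.225  0.974 -0.   ]
 [-0.     0.    -1.   ]] [[-0.    0.85  0.53]
 [ 1.    0.    0.  ]
 [-0.    0.53 -0.85]]
{'x': -0.999, 'y': -0.691, 'z': -0.218, 'ax': -0.004, 'ay': 0.002, 'az': 2.073} {'x': -0.999, 'y': -0.691, 'z': -0.218, 'ax': -0.004, 'ay': 0.001, 'az': 1.073}
```

{"name": "step_arm", "arguments": {
  "series": [
    {"x": -0.5,"y": -0.34,"z": -0.24,"az": 1,"grip": -1},
    {"x": -0.5,"y": -0.34,"z": -0.24,"az": 1},
    {"x": -0.5,"y": -0.34,"z": -0.24,"az": 1},
    {"x": -0.5,"y": -0.34,"z": -0.24,"az": 1},
    {"x": -0.5,"y": -0.34,"z": -0.24,"az": 1},
    {"x": -0.5,"y": -0.34,"z": -0.24,"az": 1},
    {"x": -0.5,"y": -0.34,"z": -0.24,"az": 1}
  ]
}}

```text
validation failed for argument at $.se...
```

```bash
python3 - <<'E'
from h import *
from workcell import bot
s=bot.read_state(); print(s["time"],s["tool_pos"])
print(rel(s,[.60,.20,.34],tool(17)))
E
```

```text
0.15 [0.14965488 0.65762346 0.23023743]
{'x': -1.081, 'y': -0.693, 'z': -0.218, 'ax': -0.003, 'ay': 0.002, 'az': 2.006}
```

{"name": "step_arm", "arguments": {
  "series": [
    {"x": -0.5,"y": -0.34,"z": -0.24,"ax": 0.0,"ay": 0.0,"az": 0.95,"grip": -1.0},
    {"x": -0.5,"y": -0.34,"z": -0.24,"ax": 0.0,"ay": 0.0,"az": 0.95,"grip": -1.0},
    {"x": -0.5,"y": -0.34,"z": -0.24,"ax": 0.0,"ay": 0.0,"az": 0.95,"grip": -1.0},
    {"x": -0.5,"y": -0.34,"z": -0.24,"ax": 0.0,"ay": 0.0,"az": 0.95,"grip": -1.0},
    {"x": -0.5,"y": -0.34,"z": -0.24,"ax": 0.0,"ay": 0.0,"az": 0.95,"grip": -1.0},
    {"x": -0.5,"y": -0.34,"z": -0.24,"ax": 0.0,"ay": 0.0,"az": 0.95,"grip": -1.0},
    {"x": -0.5,"y": -0.34,"z": -0.24,"ax": 0.0,"ay": 0.0,"az": 0.95,"grip": -1.0}
  ]
}}

```text
time: 0.85
tool_pos: [0.3582, 0.4346, 0.3533]
tcp_rot: [1.111, 2.936, 0.003]
wrist_force: [0.8, 0.2, 0.5]
width: 1.003
grip_force: 0.0
```

```bash
python3 - <<'E'
from h import *
from workcell import bot
s=bot.read_state(); print(s["time"],s["tool_pos"])
print(rel(s,[.60,.20,.34],tool(17)))
E
```

```text
0.85 [0.35823814 0.43459793 0.35330282]
{'x': -0.673, 'y': -0.032, 'z': 0.027, 'ax': 0.005, 'ay': 0.001, 'az': 1.051}
```

{"name": "step_arm", "arguments": {
  "series": [
    {"x": -0.67,"y": -0.03,"z": 0.03,"ax": 0.0,"ay": 0.0,"az": 1.0,"grip": -1.0},
    {"x": -0.67,"y": -0.03,"z": 0.03,"ax": 0.0,"ay": 0.0,"az": 1.0,"grip": -1.0},
    {"x": -0.67,"y": -0.03,"z": 0.03,"ax": 0.0,"ay": 0.0,"az": 1.0,"grip": -1.0},
    {"x": -0.67,"y": -0.03,"z": 0.03,"ax": 0.0,"ay": 0.0,"az": 1.0,"grip": -1.0},
    {"x": -0.67,"y": -0.03,"z": 0.03,"ax": 0.0,"ay": 0.0,"az": 1.0,"grip": -1.0},
    {"x": -0.67,"y": -0.03,"z": 0.03,"ax": 0.0,"ay": 0.0,"az": 1.0,"grip": -1.0},
    {"x": -0.67,"y": -0.03,"z": 0.03,"ax": 0.0,"ay": 0.0,"az": 1.0,"grip": -1.0},
    {"x": -0.67,"y": -0.03,"z": 0.03,"ax": 0.0,"ay": 0.0,"az": 1.0,"grip": -1.0},
    {"x": -0.67,"y": -0.03,"z": 0.03,"ax": 0.0,"ay": 0.0,"az": 1.0,"grip": -1.0}
  ]
}}

```text
time: 1.75
tool_pos: [0.5976, 0.2037, 0.3354]
tcp_rot: [-1.833, -2.549, 0.002]
wrist_force: [-0.0, 0.8, -0.0]
width: 0.999
grip_force: 0.0
```

```bash
cat >> h.py <<'E'
def snap(name,tag):
    from workcell import imaging
    c=dict(imaging.read_camera(name)); c["fish"]=name=="wrist"; np.savez(f"pics/{tag}.npz",**c); cv2.imwrite(f"pics/{tag}.png",c["img"][:,:,::-1]); return c
def load(tag): return dict(np.load(f"pics/{tag}.npz"))
E
python3 - <<'E'
from h import *
snap("wrist","wr1")
E
```

```text
(no output)
```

View pics/wr1.png

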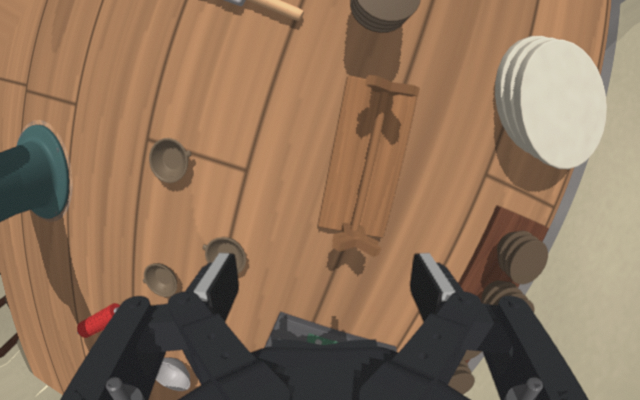

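Wrist view: rack's far (+y) fork at about (367–417, 76–95), near (−y) fork about (333–383, 228–255). Enlarge for exact corners.

```bash
python3 - <<'E'
import cv2,numpy as np
i=cv2.imread("pics/wr1.png"); f=lambda x,y:cv2.resize(i[y:y+60,x:x+80],None,fx=5,fy=5,interpolation=cv2.INTER_CUBIC)
cv2.imwrite("pics/wr1c.png",np.hstack([f(350,60),f(315,210)]))
E
```

```text
(no output)
```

View pics/wr1c.png

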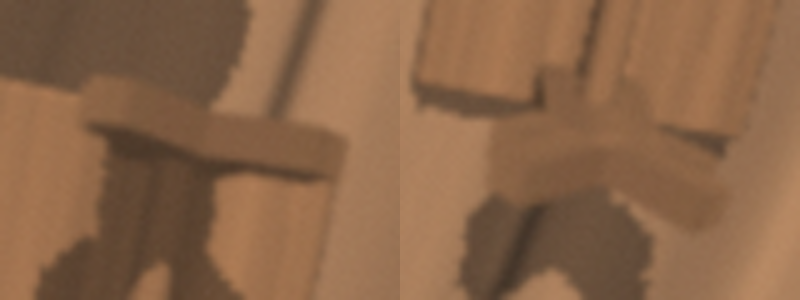

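```bash
python3 - <<'E'
from h import *
c=load("wr1"); T=load("top0"); T["fish"]=False
f=lambda x,y,x0,y0:onz(c,(x0+x/5,y0+y/5),.1)
fo=[f(90,78,350,60),f(345,133,350,60)]; fi=[f(85,122,350,60),f(330,180,350,60)]
no=[f(92,205,315,210),f(297,232,315,210)]; ni=[f(90,160,315,210),f(330,185,315,210)]
for n,e in zip(("fo","fi","no","ni"),(fo,fi,no,ni)): print(n,np.round(e,4)[:,:2].tolist(),np.linalg.norm(e[1]-e[0]).round(4))
m=lambda e:(e[0]+e[1])/2
a,b=m(fo),m(no); d=a-b; print("outer dist",np.linalg.norm(d),"mid",(a+b)/2,"yaw y axis",np.degrees(np.arctan2(-d[0],d[1])))
# check in top image
for p in (fo+no): print(proj(T,p).round(1))
E
```

```text
fo [[0.611, 0.3314], [0.6753, 0.3422]] 0.0652
fi [[0.6134, 0.3206], [0.6756, 0.3295]] 0.0628
no [[0.6455, 0.1018], [0.7022, 0.1113]] 0.0574
ni [[0.6406, 0.1143], [0.7055, 0.1275]] 0.0662
outer dist 0.23230066706152414 mid [0.65850237 0.22167059 0.1       ] yaw y axis 7.600018620818833
[215.2 158.2]
[212.5 139.5]
[283.2 148.5]
[280.6 132. ]
```

{"name": "step_arm", "arguments": {
  "series": [
    {"x": -0.32,"y": -0.18,"z": -0.06,"ax": 0.0,"ay": 0.0,"az": 0.97,"grip": -1.0},
    {"x": -0.32,"y": -0.18,"z": -0.06,"ax": 0.0,"ay": 0.0,"az": 0.97,"grip": -1.0},
    {"x": -0.32,"y": -0.18,"z": -0.06,"ax": 0.0,"ay": 0.0,"az": 0.97,"grip": -1.0},
    {"x": -0.32,"y": -0.18,"z": -0.06,"ax": 0.0,"ay": 0.0,"az": 0.97,"grip": -1.0}
  ]
}}

```text
time: 2.2
tool_pos: [0.5622, 0.0235, 0.3674]
tcp_rot: [2.416, 2.007, 0.001]
wrist_force: [1.0, 0.9, -0.3]
width: 1.001
grip_force: 0.0
```

{"name": "step_arm", "arguments": {
  "series": [
    {"x": -0.34,"y": -0.04,"z": 0.0,"ax": 0.0,"ay": 0.0,"az": 0.97,"grip": -1.0},
    {"x": -0.34,"y": -0.04,"z": 0.0,"ax": 0.0,"ay": 0.0,"az": 0.97,"grip": -1.0},
    {"x": -0.34,"y": -0.04,"z": 0.0,"ax": 0.0,"ay": 0.0,"az": 0.97,"grip": -1.0},
    {"x": -0.34,"y": -0.04,"z": 0.0,"ax": 0.0,"ay": 0.0,"az": 0.97,"grip": -1.0}
  ]
}}

```text
time: 2.6
tool_pos: [0.5115, -0.1411, 0.3668]
tcp_rot: [2.844, 1.332, -0.0]
wrist_force: [-0.8, 0.7, 0.1]
width: 0.999
grip_force: 0.0
```

{"name": "step_arm", "arguments": {
  "series": [
    {"x": 0.0,"y": 0.0,"z": 0.0,"ax": 0.0,"ay": 0.0,"az": 0.97,"grip": -1.0},
    {"x": 0.0,"y": 0.0,"z": 0.0,"ax": 0.0,"ay": 0.0,"az": 0.97,"grip": -1.0},
    {"x": 0.0,"y": 0.0,"z": 0.0,"ax": 0.0,"ay": 0.0,"az": 0.97,"grip": -1.0},
    {"x": 0.0,"y": 0.0,"z": 0.0,"ax": 0.0,"ay": 0.0,"az": 0.97,"grip": -1.0}
  ]
}}

```text
time: 3.0
tool_pos: [0.5128, -0.1378, 0.3667]
tcp_rot: [-3.088, -0.579, -0.001]
wrist_force: [-1.0, 1.0, -0.2]
width: 1.001
grip_force: 0.0
```

```bash
python3 - <<'E'
from h import *
from workcell import bot
s=bot.read_state(); print(s["time"],s["tool_pos"],s["q"])
print(rel(s,[.53,-.15,.37],tool(-94.4)))
E
```

```text
3.0 [ 0.51279961 -0.13782259  0.36665864] [-3.09786463e-01 -6.62853678e-02  1.72004840e+00  4.83750841e-04
  1.48730477e+00  8.90097112e-01]
{'x': 0.023, 'y': 0.035, 'z': -0.007, 'ax': -0.0, 'ay': -0.001, 'az': 0.855}
```

{"name": "step_arm", "arguments": {
  "series": [
    {"x": 0.02,"y": 0.03,"z": 0.0,"ax": 0.0,"ay": 0.0,"az": 0.855,"grip": -1.0},
    {"x": 0.02,"y": 0.03,"z": 0.0,"ax": 0.0,"ay": 0.0,"az": 0.855,"grip": -1.0},
    {"x": 0.02,"y": 0.03,"z": 0.0,"ax": 0.0,"ay": 0.0,"az": 0.855,"grip": -1.0},
    {"x": 0.02,"y": 0.03,"z": 0.0,"ax": 0.0,"ay": 0.0,"az": 0.855,"grip": -1.0}
  ]
}}

```text
time: 3.4
tool_pos: [0.5278, -0.1481, 0.3665]
tcp_rot: [-3.139, 0.114, -0.0]
wrist_force: [-0.7, 0.7, 0.3]
width: 1.004
grip_force: 0.0
```

```bash
python3 - <<'E'
from h import *
snap("wrist","wm1")
E
```

```text
(no output)
```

View pics/wm1.png

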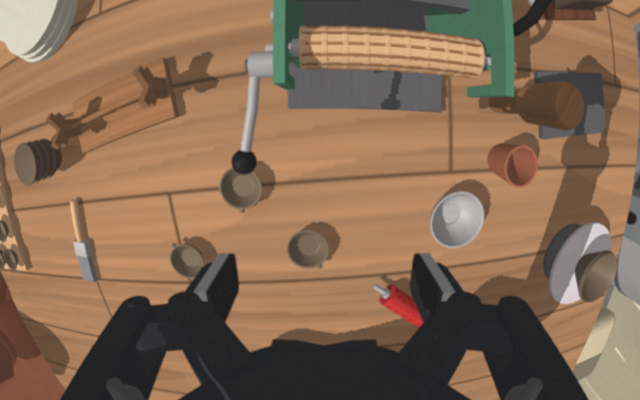

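Wrist view: ball (243,161), beech roller between about (300,48) and (485,59), cheeks outside it, lever hub (260,65). Measure with masks.

```bash
python3 - <<'E'
from h import *
c=load("wm1"); T=load("top0"); S=load("scene0"); T["fish"]=S["fish"]=False
im=c["img"].astype(int)
m=np.zeros(im.shape[:2],np.uint8); m[135:190,225:265]=(im[135:190,225:265].max(2)<55)
k,l,st,ce=cv2.connectedComponentsWithStats(m); i=1+np.argmax(st[1:,4]); (bx,by),br=cv2.minEnclosingCircle(np.argwhere(l==i)[:,::-1].astype(np.float32)); print("ball px",ce[i],st[i],bx,by,br)
for q in [(T,(337,168)),(S,(293.8,199.3))]: print("tri",tri([(c,(bx,by)),q]))
print("tri3",tri([(c,(bx,by)),(T,(337.2,167.9)),(S,(293.8,199.3))]))
print("onz .225",onz(c,(bx,by),.225))
m=np.zeros(im.shape[:2],np.uint8); sub=im[15:90,292:495]; m[15:90,292:495]=(sub[...,0]>150)&(sub[...,0]-sub[...,2]>55)
m=cv2.morphologyEx(m,cv2.MORPH_CLOSE,np.ones((5,5))); k,l,st,ce=cv2.connectedComponentsWithStats(m); i=1+np.argmax(st[1:,4]); print(st[i])
P=[]
for x in range(296,492,6):
    r=np.where(l[:,x]==i)[0]
    if len(r)>15:
        a,b=ray(c,(x,r[0]-.5))[1],ray(c,(x,r[-1]+.5))[1]; o=ray(c,(x,0))[0]; v=a+b; P.append(o+v*(.205-o[2])/v[2]); 
P=np.array(P); f=np.polyfit(P[:,1],P[:,0],1); print("axis dx/dy",f[0],"yaw",-np.degrees(np.arctan(f[0])),"res",np.std(P[:,0]-np.polyval(f,P[:,1])))
cols=np.where((l==i).sum(0)>15)[0]; print("cols",cols[[0,-1]])
for x in cols[[0,-1]]:
    r=np.where(l[:,x]==i)[0]; print(x,r[0],r[-1],onz(c,(x,(r[0]+r[-1])/2),.205))
E
```

```text
ball px [243.96923077 161.98717949] [233 151  23  23 390] 243.66128540039062 161.66128540039062 11.635859489440918
tri (array([ 0.56091665, -0.07499738,  0.22575292]), [np.float64(0.0005671911798645438), np.float64(0.0005671911798646036)])
tri (array([ 0.56025465, -0.07485037,  0.23082953]), [np.float64(0.00207849659206817), np.float64(0.0020784965920681363)])
tri3 (array([ 0.56014315, -0.07518811,  0.23070307]), [np.float64(0.002005314552305), np.float64(0.0006187992255654464), np.float64(0.0021989661924630925)])
onz .225 [ 0.56121121 -0.0743853   0.225     ]
[ 310   27  181   63 7189]
axis dx/dy 0.11226173825807323 yaw -6.405305597490912 res 0.0019600756335152307
cols [312 484]
312 34 51 [ 0.67088195 -0.14743391  0.205     ]
484 55 83 [ 0.64342256 -0.32618432  0.205     ]
```

```bash
python3 - <<'E'
import cv2,numpy as np
i=cv2.imread("pics/wm1.png"); f=lambda x,y:cv2.resize(i[y:y+100,x:x+100],None,fx=4,fy=4,interpolation=cv2.INTER_CUBIC)
cv2.imwrite("pics/wm1c.png",np.hstack([f(235,5),f(430,5)]))
E
```

```text
(no output)
```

View pics/wm1c.png

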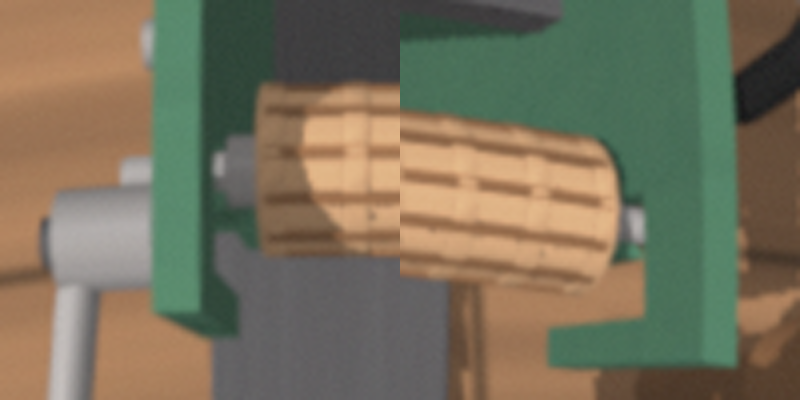

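```bash
python3 - <<'E'
from h import *
c=load("wm1"); print("cam",ray(c,(0,0))[0])
def ax(a,b):
    o,u=ray(c,a);v=u+ray(c,b)[1];return o+v*(.205-o[2])/v[2]
A=onz(c,(293.75,47.75),.205);B=onz(c,(488.5,61),.205)
C=ax((300.5,26),(298.75,68.75));D=ax((480,40),(473.75,78))
E1=ax((235+90,5+21-.2),(235+90,5+64)) ; F=ax((430+12.5,5+29.3),(430+12.5,5+69.8))
for n,p in zip("A B C D E F".split(),(A,B,C,D,E1,F)): print(n,p.round(4))
for p,q in((A,B),(C,D),(E1,F)): d=p-q; print("yaw",np.degrees(np.arctan2(-d[0],d[1])),np.linalg.norm(d))
L=onz(c,(299.8,45),.222);R=onz(c,(485,58.8),.222);print("ends",L,R,np.linalg.norm(L-R),(L+R)/2)
ball=np.array([.5605,-.0748])
for yaw in(-4,-5,-6,-7):
    r=np.radians(yaw); ex=np.array([np.cos(r),np.sin(r)]);ey=np.array([-ex[1],ex[0]]); print(yaw,"seat from ball",ball+.108*ex-.142*ey)
E
```

```text
cam [ 0.60282601 -0.15433277  0.50992151]
A [ 0.6672 -0.1294  0.205 ]
B [ 0.6527 -0.3326  0.205 ]
C [ 0.667  -0.1351  0.205 ]
D [ 0.6538 -0.3183  0.205 ]
E [ 0.6649 -0.1596  0.205 ]
F [ 0.6562 -0.2783  0.205 ]
yaw -4.081016102134558 0.20369844988881994
yaw -4.127192815791719 0.1836801139566436
yaw -4.150645613813422 0.11903677089013041
ends [ 0.66569736 -0.13654327  0.222     ] [ 0.65189022 -0.31864241  0.222     ] 0.18262183090602996 [ 0.65879379 -0.22759284  0.222     ]
-4 seat from ball [ 0.6583315  -0.22398779]
-5 seat from ball [ 0.65571291 -0.22567247]
-6 seat from ball [ 0.65306532 -0.22731118]
-7 seat from ball [ 0.65038954 -0.22890344]
```

```bash
python3 - <<'E'
from h import *
from workcell import bot
s=bot.read_state()
for z in(.30,.206):print(rel(s,[.561,-.0757,z],tool(-94.1)))
E
```

```text
{'x': 0.056, 'y': -0.15, 'z': 0.133, 'ax': -0.0, 'ay': -0.001, 'az': 0.004}
{'x': 0.056, 'y': -0.149, 'z': 0.321, 'ax': -0.0, 'ay': -0.001, 'az': 0.004}
```

{"name": "step_arm", "arguments": {
  "series": [
    {"x": 0.056,"y": -0.15,"z": 0.133,"ax": 0.0,"ay": 0.0,"az": 0.0,"grip": -1.0},
    {"x": 0.056,"y": -0.15,"z": 0.133,"ax": 0.0,"ay": 0.0,"az": 0.0,"grip": -0.6},
    {"x": 0.056,"y": -0.15,"z": 0.133,"ax": 0.0,"ay": 0.0,"az": 0.0,"grip": -0.4},
    {"x": 0.056,"y": -0.15,"z": 0.2,"ax": 0.0,"ay": 0.0,"az": 0.0,"grip": -0.3},
    {"x": 0.056,"y": -0.15,"z": 0.26,"ax": 0.0,"ay": 0.0,"az": 0.0,"grip": -0.3},
    {"x": 0.056,"y": -0.15,"z": 0.3,"ax": 0.0,"ay": 0.0,"az": 0.0,"grip": -0.3},
    {"x": 0.056,"y": -0.15,"z": 0.32,"ax": 0.0,"ay": 0.0,"az": 0.0,"grip": -0.3},
    {"x": 0.056,"y": -0.15,"z": 0.32,"ax": 0.0,"ay": 0.0,"az": 0.0,"grip": -0.3}
  ],
  "force": 20
}}

```text
time: 4.25
tool_pos: [0.5603, -0.0769, 0.2052]
tcp_rot: [-3.139, 0.114, 0.004]
wrist_force: [0.3, -0.5, -0.3]
width: 0.65
grip_force: 0.0
```

{"name": "step_arm", "arguments": {
  "series": [
    {"x": 0.0,"y": 0.0,"z": 0.0,"ax": 0.0,"ay": 0.0,"az": 0.0,"grip": 0.2},
    {"x": 0.0,"y": 0.0,"z": 0.0,"ax": 0.0,"ay": 0.0,"az": 0.0,"grip": 0.6},
    {"x": 0.0,"y": 0.0,"z": 0.0,"ax": 0.0,"ay": 0.0,"az": 0.0,"grip": 0.6},
    {"x": 0.0,"y": 0.0,"z": 0.0,"ax": 0.0,"ay": 0.0,"az": 0.0,"grip": 0.6}
  ],
  "force": 20
}}

```text
time: 4.65
tool_pos: [0.5626, -0.0761, 0.208]
tcp_rot: [-3.137, 0.117, -0.005]
wrist_force: [2.2, 4.2, 1.1]
width: 0.263
grip_force: 19.6
```

```bash
python3 - <<'E'
from h import *
from workcell import bot
snap("wrist","wl1")
s=bot.read_state(); print(s["time"],s["tool_pos"],s["wrist_force"],s["width"]*85,s["grip_force"],s["q"])
E
```

```text
4.7 [ 0.56262244 -0.07605118  0.20794733] [0.96049917 4.37079467 1.47545528] 22.141062617146815 19.550946056842804 [-0.17966795  0.07622526  1.86574038  0.00251898  1.19666349  1.46458423]
```

View pics/wl1.png

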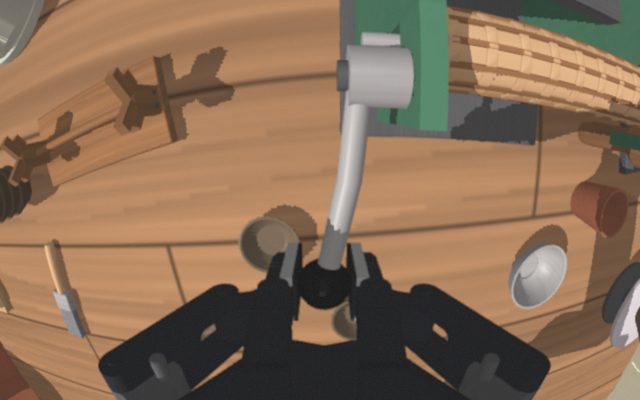

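Wrist view: ball held between the pads at (325,285), lever shaft running to the hub (375,75). Swing it along its arc.

{"name": "step_arm", "arguments": {
  "series": [
    {"x": 0.0,"y": 0.0,"z": -0.028,"ax": 0.0,"ay": 0.0,"az": 0.0,"grip": 0.6},
    {"x": 0.004,"y": 0.0,"z": -0.056,"ax": 0.0,"ay": 0.0,"az": 0.0,"grip": 0.6},
    {"x": 0.012,"y": 0.0,"z": -0.083,"ax": 0.0,"ay": 0.0,"az": 0.0,"grip": 0.6},
    {"x": 0.025,"y": 0.0,"z": -0.108,"ax": 0.0,"ay": 0.0,"az": 0.0,"grip": 0.6},
    {"x": 0.042,"y": 0.0,"z": -0.131,"ax": 0.0,"ay": 0.0,"az": 0.0,"grip": 0.6},
    {"x": 0.062,"y": 0.0,"z": -0.151,"ax": 0.0,"ay": 0.0,"az": 0.0,"grip": 0.6}
  ]
}}

```text
time: 5.3
tool_pos: [0.592, -0.0782, 0.282]
tcp_rot: [-3.137, 0.116, 0.002]
wrist_force: [0.8, 4.5, -6.2]
width: 0.262
grip_force: 19.8
```

{"name": "step_arm", "arguments": {
  "series": [
    {"x": 0.023,"y": 0.0,"z": -0.016,"ax": 0.0,"ay": 0.0,"az": 0.0,"grip": 0.6},
    {"x": 0.048,"y": 0.0,"z": -0.029,"ax": 0.0,"ay": 0.0,"az": 0.0,"grip": 0.6},
    {"x": 0.075,"y": 0.0,"z": -0.037,"ax": 0.0,"ay": 0.0,"az": 0.0,"grip": 0.6},
    {"x": 0.103,"y": 0.0,"z": -0.041,"ax": 0.0,"ay": 0.0,"az": 0.0,"grip": 0.6},
    {"x": 0.103,"y": 0.0,"z": -0.041,"ax": 0.0,"ay": 0.0,"az": 0.0,"grip": 0.6}
  ]
}}

```text
time: 5.8
tool_pos: [0.6453, -0.0821, 0.3032]
tcp_rot: [-3.137, 0.116, -0.002]
wrist_force: [1.1, 4.9, -0.8]
width: 0.259
grip_force: 20.0
```

{"name": "step_arm", "arguments": {
  "series": [
    {"x": 0.0,"y": 0.0,"z": 0.0,"ax": 0.0,"ay": 0.0,"az": 0.0,"grip": 0.25},
    {"x": 0.0,"y": 0.0,"z": 0.0,"ax": 0.0,"ay": 0.0,"az": 0.0,"grip": 0.25},
    {"x": 0.0,"y": 0.0,"z": 0.0,"ax": 0.0,"ay": 0.0,"az": 0.0,"grip": 0.25},
    {"x": 0.0,"y": 0.0,"z": -0.05,"ax": 0.0,"ay": 0.0,"az": 0.0,"grip": 0.25},
    {"x": 0.0,"y": 0.0,"z": -0.14,"ax": 0.0,"ay": 0.0,"az": 0.0,"grip": 0.25},
    {"x": 0.0,"y": 0.0,"z": -0.23,"ax": 0.0,"ay": 0.0,"az": 0.0,"grip": 0.25},
    {"x": 0.0,"y": 0.0,"z": -0.23,"ax": 0.0,"ay": 0.0,"az": 0.0,"grip": 0.25}
  ]
}}

```text
time: 6.5
tool_pos: [0.6457, -0.0841, 0.4269]
tcp_rot: [3.137, -0.118, 0.022]
wrist_force: [0.9, 0.1, 0.7]
width: 0.374
grip_force: 0.0
```

```bash
python3 - <<'E'
from h import *
from scipy.spatial.transform import Slerp
from workcell import bot
snap("wrist","wl2"); s=bot.read_state(); print(s["time"],s["tool_pos"],s["wrist_force"],s["width"])
c=load("wl2"); print("expected ball px if phi=1.6",proj(c,np.array([.645,-.082,.322])))
m=(c["img"].astype(int).max(2)<45).astype(np.uint8); k,l,st,ce=cv2.connectedComponentsWithStats(m)
print([(st[i].tolist(),ce[i].round().tolist()) for i in range(1,k) if st[i,4]>150])
G=tool(-4.1,32); R0=Ro.from_rotvec(s["tcp_rot"]); sl=Slerp([0,1],Ro.concatenate([R0,G]))
seat=np.array([.659,-.227,.205]); P=seat-.12*G.apply([0,0,1]); print("P",P)
p0=s["tool_pos"]; cur=(p0,R0); pts=[np.array([.57,-.12,.43]),np.array([.55,-.17,.40]),np.array([.57,-.21,.36]),P]
for i,p in enumerate(pts):
    R=sl((i+1)/4); print(rel({"tool_pos":cur[0],"tcp_rot":cur[1].as_rotvec()},p,R)); cur=(p,R)
E
```

```text
6.55 [ 0.64500934 -0.08398786  0.42326719] [0.31844655 0.28728404 0.42308568] 0.37385602809143137
expected ball px if phi=1.6 [320.66588227 203.66782292]
[([531, 107, 38, 30, 390], [550.0, 123.0]), ([310, 192, 24, 24, 304], [324.0, 202.0]), ([92, 245, 464, 155, 34135], [326.0, 346.0])]
P [ 0.59557243 -0.22245346  0.30676577]
{'x': -0.144, 'y': 0.083, 'z': -0.015, 'ax': -0.205, 'ay': 0.206, 'az': -0.731}
{'x': -0.074, 'y': 0.075, 'z': 0.064, 'ax': -0.205, 'ay': 0.206, 'az': -0.731}
{'x': -0.032, 'y': 0.062, 'z': 0.098, 'ax': -0.205, 'ay': 0.206, 'az': -0.731}
{'x': -0.009, 'y': 0.007, 'z': 0.12, 'ax': -0.205, 'ay': 0.206, 'az': -0.731}
```

Ball seen at (324,202), matching φ≈1.6 – lever is up. Now turn to the leaning roller grasp.

{"name": "step_arm", "arguments": {
  "series": [
    {"x": -0.144,"y": 0.083,"z": -0.015,"ax": -0.205,"ay": 0.206,"az": -0.731,"grip": 0.25},
    {"x": -0.144,"y": 0.083,"z": -0.015,"ax": -0.205,"ay": 0.206,"az": -0.731,"grip": -1.0},
    {"x": -0.144,"y": 0.083,"z": -0.015,"ax": -0.205,"ay": 0.206,"az": -0.731,"grip": -1.0},
    {"x": -0.144,"y": 0.083,"z": -0.015,"ax": -0.205,"ay": 0.206,"az": -0.731,"grip": -1.0}
  ]
}}

```text
time: 6.95
tool_pos: [0.5668, -0.1194, 0.4242]
tcp_rot: [2.991, 0.465, 0.156]
wrist_force: [0.3, 0.6, -0.3]
width: 0.866
grip_force: 0.0
```

{"name": "step_arm", "arguments": {
  "series": [
    {"x": -0.074,"y": 0.075,"z": 0.064,"ax": -0.205,"ay": 0.206,"az": -0.731,"grip": -1.0},
    {"x": -0.074,"y": 0.075,"z": 0.064,"ax": -0.205,"ay": 0.206,"az": -0.731,"grip": -1.0},
    {"x": -0.074,"y": 0.075,"z": 0.064,"ax": -0.205,"ay": 0.206,"az": -0.731,"grip": -1.0},
    {"x": -0.074,"y": 0.075,"z": 0.064,"ax": -0.205,"ay": 0.206,"az": -0.731,"grip": -1.0}
  ]
}}

```text
time: 7.35
tool_pos: [0.5474, -0.1693, 0.3929]
tcp_rot: [2.739, 0.99, 0.294]
wrist_force: [-0.4, -0.2, 0.2]
width: 1.003
grip_force: 0.0
```

{"name": "step_arm", "arguments": {
  "series": [
    {"x": -0.032,"y": 0.062,"z": 0.098,"ax": -0.205,"ay": 0.206,"az": -0.731,"grip": -1.0},
    {"x": -0.032,"y": 0.062,"z": 0.098,"ax": -0.205,"ay": 0.206,"az": -0.731,"grip": -1.0},
    {"x": -0.032,"y": 0.062,"z": 0.098,"ax": -0.205,"ay": 0.206,"az": -0.731,"grip": -1.0},
    {"x": -0.032,"y": 0.062,"z": 0.098,"ax": -0.205,"ay": 0.206,"az": -0.731,"grip": -1.0}
  ]
}}

```text
time: 7.75
tool_pos: [0.5675, -0.2095, 0.3525]
tcp_rot: [2.396, 1.449, 0.416]
wrist_force: [0.6, -0.1, 0.0]
width: 1.0
grip_force: 0.0
```

```bash
python3 - <<'E'
from h import *
from workcell import bot
s=bot.read_state(); print(s["time"],s["tool_pos"],s["wrist_force"],s["width"],s["q"])
G=tool(-4.1,32); seat=np.array([.659,-.227,.205]); print(rel(s,seat-.12*G.apply([0,0,1]),G))
E
```

```text
7.75 [ 0.56753851 -0.20954619  0.35245216] [ 0.64333107 -0.10689606  0.0120092 ] 1.0000909200611205 [-0.43290808 -0.19461054  1.91415687  0.07857141  1.00062609  0.02153409]
{'x': -0.006, 'y': 0.019, 'z': 0.108, 'ax': -0.23, 'ay': 0.208, 'az': -0.739}
```

{"name": "step_arm", "arguments": {
  "series": [
    {"x": -0.006,"y": 0.019,"z": 0.108,"ax": -0.23,"ay": 0.208,"az": -0.739,"grip": -1.0},
    {"x": -0.006,"y": 0.019,"z": 0.108,"ax": -0.23,"ay": 0.208,"az": -0.739,"grip": -1.0},
    {"x": -0.006,"y": 0.019,"z": 0.108,"ax": -0.23,"ay": 0.208,"az": -0.739,"grip": -1.0},
    {"x": -0.006,"y": 0.019,"z": 0.108,"ax": -0.23,"ay": 0.208,"az": -0.739,"grip": -1.0},
    {"x": -0.006,"y": 0.019,"z": 0.108,"ax": -0.23,"ay": 0.208,"az": -0.739,"grip": -1.0}
  ]
}}

```text
time: 8.25
tool_pos: [0.5968, -0.2224, 0.3096]
tcp_rot: [1.964, 1.826, 0.526]
wrist_force: [0.6, 0.5, 0.9]
width: 0.998
grip_force: 0.0
```

```bash
python3 - <<'E'
from h import *
from workcell import bot
snap("wrist","wg1")
s=bot.read_state(); print(s["time"],s["tool_pos"],s["wrist_force"],s["width"],s["q"])
G=tool(-4.1,32); seat=np.array([.659,-.227,.205]); print(rel(s,seat+.022*G.apply([0,0,1]),G))
E
```

```text
8.3 [ 0.59701255 -0.22227708  0.31005458] [-0.17195554 -0.21754685  0.20238255] 0.999393970384987 [-0.52235337 -0.16453569  2.00570406  0.32424885  0.81121238 -0.61691481]
{'x': -0.0, 'y': -0.007, 'z': 0.288, 'ax': 0.006, 'ay': 0.002, 'az': 0.002}
```

View pics/wg1.png

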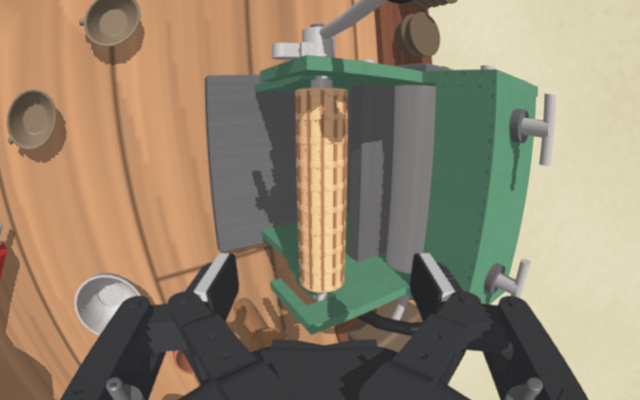

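Wrist view: roller centred between the fingers, columns 296–349, wood ends at rows 88 and 292. Check against predicted ends.

```bash
python3 - <<'E'
from h import *
c=load("wg1"); seat=np.array([.659,-.227,.205]); r=np.radians(-4.1); ex=np.array([np.cos(r),np.sin(r),0]);ey=np.array([-ex[1],ex[0],0])
o=ray(c,(0,0))[0]; print("cam",o)
for k in(.09,-.09):
    e=seat+k*ey; t=o-e; t-=t@ey*ey; t/=np.linalg.norm(t); n=np.cross(t,ey)
    print(k,"rim",proj(c,e+.022*t),"sides",proj(c,e+.022*n),proj(c,e-.022*n),"axis",proj(c,e))
im=c["img"].astype(int); m=((im[...,0]>170)&(im[...,1]>120)).astype(np.uint8); m[:80]=0;m[300:]=0;m[:,:285]=0;m[:,360:]=0
for y in(120,160,200,240,270):
    x=np.where(m[y])[0]; print(y,x[0],x[-1],(x[0]+x[-1])/2)
col=np.where(m[:,318:326].max(1))[0]; print("rows",col[0],col[-1])
E
```

```text
cam [ 0.52747397 -0.14343988  0.43106258]
0.09 rim [319.05388507  89.05725403] sides [292.8449729  91.1338365] [345.27386884  90.89615087] axis [319.05860632  90.75727113]
-0.09 rim [320.26487333 293.70392501] sides [298.04693792 281.46287828] [342.26275098 281.13358671] axis [320.1559755  281.43238869]
120 301 346 323.5
160 300 346 323.0
200 301 345 323.0
240 302 344 323.0
270 303 341 322.0
rows 105 299
```

{"name": "step_arm", "arguments": {
  "series": [
    {"x": 0.0,"y": -0.003,"z": 0.07,"ax": 0.0,"ay": 0.0,"az": 0.0,"grip": -1.0},
    {"x": 0.0,"y": -0.003,"z": 0.14,"ax": 0.0,"ay": 0.0,"az": 0.0,"grip": -1.0},
    {"x": 0.0,"y": -0.003,"z": 0.2,"ax": 0.0,"ay": 0.0,"az": 0.0,"grip": -1.0},
    {"x": 0.0,"y": -0.003,"z": 0.24,"ax": 0.0,"ay": 0.0,"az": 0.0,"grip": -1.0},
    {"x": 0.0,"y": -0.003,"z": 0.27,"ax": 0.0,"ay": 0.0,"az": 0.0,"grip": -1.0},
    {"x": 0.0,"y": -0.003,"z": 0.288,"ax": 0.0,"ay": 0.0,"az": 0.0,"grip": -1.0},
    {"x": 0.0,"y": -0.003,"z": 0.288,"ax": 0.0,"ay": 0.0,"az": 0.0,"grip": -1.0}
  ]
}}

```text
time: 9.0
tool_pos: [0.6717, -0.2272, 0.1855]
tcp_rot: [1.959, 1.832, 0.525]
wrist_force: [-0.5, -0.1, -0.6]
width: 1.001
grip_force: 0.0
```

{"name": "step_arm", "arguments": {
  "series": [
    {"x": 0.0,"y": 0.0,"z": 0.0,"ax": 0.0,"ay": 0.0,"az": 0.0,"grip": -0.5},
    {"x": 0.0,"y": 0.0,"z": 0.0,"ax": 0.0,"ay": 0.0,"az": 0.0,"grip": -0.2},
    {"x": 0.0,"y": 0.0,"z": 0.0,"ax": 0.0,"ay": 0.0,"az": 0.0,"grip": 0.0},
    {"x": 0.0,"y": 0.0,"z": 0.0,"ax": 0.0,"ay": 0.0,"az": 0.0,"grip": 0.3},
    {"x": 0.0,"y": 0.0,"z": 0.0,"ax": 0.0,"ay": 0.0,"az": 0.0,"grip": 0.3},
    {"x": 0.0,"y": 0.0,"z": 0.0,"ax": 0.0,"ay": 0.0,"az": 0.0,"grip": 0.3}
  ],
  "force": 28
}}

```text
time: 9.6
tool_pos: [0.6714, -0.228, 0.1876]
tcp_rot: [1.957, 1.83, 0.525]
wrist_force: [-6.2, 0.0, 6.2]
width: 0.503
grip_force: 28.0
```

```bash
python3 - <<'E'
from h import *
from workcell import bot
s=bot.read_state(); print(s["time"],s["tool_pos"],s["wrist_force"],s["torque"],s["width"]*85,s["grip_force"])
R=Ro.from_rotvec(s["tcp_rot"]); print("grasp pt",s["tool_pos"]-.019*R.apply([0,0,1]), R.as_matrix().round(3).tolist())
r=np.radians(-4.1); ex=np.array([np.cos(r),np.sin(r),0])
f=lambda d:(R.inv().apply(d)/.5).round(3)
for n,dx,dz in[("up",0,.007),("fwd",-.018,.007),("down",-.018,-.056),("out",-.065,-.056)]: print(n,f(dx*ex+[0,0,dz]))
E
```

```text
9.6 [ 0.67142146 -0.22802454  0.18761622] [-6.19749408  0.0467397   6.19624731] [ 0.05130056  0.52449983 -0.0432336 ] 42.720143281094245 28.028027415275574
grasp pt [ 0.66130708 -0.2272792   0.20368307] [[0.068, 0.844, 0.532], [0.998, -0.055, -0.039], [-0.004, 0.534, -0.846]]
up [-0.     0.007 -0.012]
fwd [ 0.    -0.023 -0.031]
down [ 0.001 -0.09   0.075]
out [ 0.001 -0.17   0.025]
```

{"name": "step_arm", "arguments": {
  "series": [
    {"x": 0.0,"y": 0.003,"z": -0.004,"ax": 0.0,"ay": 0.0,"az": 0.0,"grip": 0.3},
    {"x": 0.0,"y": 0.005,"z": -0.008,"ax": 0.0,"ay": 0.0,"az": 0.0,"grip": 0.3},
    {"x": 0.0,"y": 0.007,"z": -0.012,"ax": 0.0,"ay": 0.0,"az": 0.0,"grip": 0.3},
    {"x": 0.0,"y": 0.007,"z": -0.012,"ax": 0.0,"ay": 0.0,"az": 0.0,"grip": 0.3}
  ]
}}

```text
time: 10.0
tool_pos: [0.6709, -0.2275, 0.1926]
tcp_rot: [1.958, 1.832, 0.525]
wrist_force: [0.5, -0.2, -4.4]
width: 0.504
grip_force: 28.9
```

{"name": "step_arm", "arguments": {
  "series": [
    {"x": 0.0,"y": 0.002,"z": -0.003,"ax": 0.0,"ay": 0.0,"az": 0.0,"grip": 0.3},
    {"x": 0.0,"y": 0.002,"z": -0.003,"ax": 0.0,"ay": 0.0,"az": 0.0,"grip": 0.3},
    {"x": 0.0,"y": -0.006,"z": -0.008,"ax": 0.0,"ay": 0.0,"az": 0.0,"grip": 0.3},
    {"x": 0.0,"y": -0.014,"z": -0.013,"ax": 0.0,"ay": 0.0,"az": 0.0,"grip": 0.3},
    {"x": 0.0,"y": -0.022,"z": -0.018,"ax": 0.0,"ay": 0.0,"az": 0.0,"grip": 0.3},
    {"x": 0.0,"y": -0.028,"z": -0.022,"ax": 0.0,"ay": 0.0,"az": 0.0,"grip": 0.3},
    {"x": 0.0,"y": -0.028,"z": -0.022,"ax": 0.0,"ay": 0.0,"az": 0.0,"grip": 0.3}
  ]
}}

```text
time: 10.7
tool_pos: [0.6528, -0.2264, 0.195]
tcp_rot: [1.958, 1.831, 0.525]
wrist_force: [0.5, -0.3, -4.7]
width: 0.506
grip_force: 29.1
```

```bash
python3 - <<'E'
from h import *
from workcell import bot
c=snap("wrist","wg2"); s=bot.read_state(); print(s["time"],s["tool_pos"],s["wrist_force"],s["torque"],(s["tool_pos"]-[.6714,-.2280,.1876]).round(4))
E
```

```text
10.75 [ 0.65314365 -0.22651399  0.19512247] [-0.22774358  0.23605975 -5.13948832] [0.07357361 0.57649689 0.01817661] [-0.0183  0.0015  0.0075]
```

{"name": "step_arm", "arguments": {
  "series": [
    {"x": 0.0,"y": -0.007,"z": 0.011,"ax": 0.0,"ay": 0.0,"az": 0.0,"grip": 0.3},
    {"x": 0.0,"y": -0.014,"z": 0.022,"ax": 0.0,"ay": 0.0,"az": 0.0,"grip": 0.3},
    {"x": 0.0,"y": -0.021,"z": 0.034,"ax": 0.0,"ay": 0.0,"az": 0.0,"grip": 0.3},
    {"x": 0.0,"y": -0.021,"z": 0.034,"ax": 0.0,"ay": 0.0,"az": 0.0,"grip": 0.3}
  ]
}}

```text
time: 11.15
tool_pos: [0.6525, -0.2258, 0.1723]
tcp_rot: [1.961, 1.834, 0.524]
wrist_force: [-1.3, 0.6, -4.5]
width: 0.505
grip_force: 29.1
```

{"name": "step_arm", "arguments": {
  "series": [
    {"x": 0.0,"y": -0.007,"z": 0.011,"ax": 0.0,"ay": 0.0,"az": 0.0,"grip": 0.3},
    {"x": 0.0,"y": -0.014,"z": 0.022,"ax": 0.0,"ay": 0.0,"az": 0.0,"grip": 0.3},
    {"x": 0.0,"y": -0.021,"z": 0.034,"ax": 0.0,"ay": 0.0,"az": 0.0,"grip": 0.3},
    {"x": 0.0,"y": -0.028,"z": 0.045,"ax": 0.0,"ay": 0.0,"az": 0.0,"grip": 0.3},
    {"x": 0.0,"y": -0.035,"z": 0.056,"ax": 0.0,"ay": 0.0,"az": 0.0,"grip": 0.3},
    {"x": 0.0,"y": -0.042,"z": 0.067,"ax": 0.0,"ay": 0.0,"az": 0.0,"grip": 0.3},
    {"x": 0.0,"y": -0.047,"z": 0.075,"ax": 0.0,"ay": 0.0,"az": 0.0,"grip": 0.3},
    {"x": 0.0,"y": -0.047,"z": 0.075,"ax": 0.0,"ay": 0.0,"az": 0.0,"grip": 0.3}
  ]
}}

```text
time: 11.95
tool_pos: [0.653, -0.2263, 0.1294]
tcp_rot: [1.959, 1.833, 0.524]
wrist_force: [-0.5, -0.1, -4.1]
width: 0.507
grip_force: 29.1
```

{"name": "step_arm", "arguments": {
  "series": [
    {"x": 0.0,"y": -0.025,"z": -0.016,"ax": 0.0,"ay": 0.0,"az": 0.0,"grip": 0.3},
    {"x": 0.0,"y": -0.05,"z": -0.032,"ax": 0.0,"ay": 0.0,"az": 0.0,"grip": 0.3},
    {"x": 0.0,"y": -0.075,"z": -0.048,"ax": 0.0,"ay": 0.0,"az": 0.0,"grip": 0.3},
    {"x": 0.0,"y": -0.1,"z": -0.063,"ax": 0.0,"ay": 0.0,"az": 0.0,"grip": 0.3},
    {"x": 0.0,"y": -0.125,"z": -0.079,"ax": 0.0,"ay": 0.0,"az": 0.0,"grip": 0.3},
    {"x": 0.0,"y": -0.153,"z": -0.096,"ax": 0.0,"ay": 0.0,"az": 0.0,"grip": 0.3},
    {"x": 0.0,"y": -0.153,"z": -0.096,"ax": 0.0,"ay": 0.0,"az": 0.0,"grip": 0.3}
  ]
}}

```text
time: 12.65
tool_pos: [0.5609, -0.22, 0.1298]
tcp_rot: [1.959, 1.832, 0.524]
wrist_force: [-0.4, -0.9, -4.9]
width: 0.505
grip_force: 29.8
```

```bash
python3 - <<'E'
from h import *
from workcell import bot
s=bot.read_state(); print(s["time"],s["tool_pos"],s["wrist_force"],s["torque"])
R=Ro.from_rotvec(s["tcp_rot"]); print(R.inv().apply([0,0,1]).round(3))
# roller centre in tool frame at grasp: seat vs TCP then
off=R.inv().apply(np.array([.6605,-.227,.205])-np.array([.67142,-.22802,.18762])); print("roller in tool",off)
rest=np.array([.6587,.2222,.085]); 
for lean,yaw in((32,8),(0,8)):
    G=tool(yaw,lean); print(lean, "above TCP", rest+[0,0,.12]-G.apply(off), rel(s,rest+[0,0,.12]-G.apply(off),G))
E
```

```text
12.65 [ 0.56087681 -0.21997989  0.12984858] [-0.36460473 -0.89868084 -4.89471485] [0.08648483 0.57962765 0.01682647]
[-0.002  0.531 -0.847]
roller in tool [ 2.34527077e-04 -5.40860572e-05 -2.05497755e-02]
32 above TCP [0.6695618  0.2234897  0.18760146] {'x': 0.899, 'y': 0.195, 'z': -0.016, 'ax': 0.003, 'ay': 0.214, 'az': -0.334}
0 above TCP [0.6587862  0.22197528 0.18445022] {'x': 0.895, 'y': 0.174, 'z': -0.022, 'ax': 1.065, 'ay': 0.115, 'az': -0.385}
```

{"name": "step_arm", "arguments": {
  "series": [
    {"x": 0.0,"y": 0.04,"z": -0.068,"ax": 0.0,"ay": 0.0,"az": 0.0,"grip": 0.3},
    {"x": 0.0,"y": 0.08,"z": -0.136,"ax": 0.0,"ay": 0.0,"az": 0.0,"grip": 0.3},
    {"x": 0.0,"y": 0.12,"z": -0.2,"ax": 0.0,"ay": 0.0,"az": 0.0,"grip": 0.3},
    {"x": 0.0,"y": 0.16,"z": -0.26,"ax": 0.0,"ay": 0.0,"az": 0.0,"grip": 0.3},
    {"x": 0.0,"y": 0.17,"z": -0.27,"ax": 0.0,"ay": 0.0,"az": 0.0,"grip": 0.3},
    {"x": 0.0,"y": 0.17,"z": -0.27,"ax": 0.0,"ay": 0.0,"az": 0.0,"grip": 0.3}
  ]
}}

```text
time: 13.25
tool_pos: [0.5646, -0.2206, 0.2923]
tcp_rot: [1.954, 1.829, 0.526]
wrist_force: [0.0, -0.2, -3.9]
width: 0.506
grip_force: 31.1
```

```bash
python3 - <<'E'
from h import *
from workcell import bot
s=bot.read_state(); print(s["time"],s["tool_pos"],s["wrist_force"],s["q"])
off=np.array([0,0,-.0205]); rest=np.array([.6587,.2222,.085])
G1=tool(2,16); p1=np.array([.545,.0,.31]); print(rel(s,p1,G1))
G=tool(8,0); p2=rest+[0,0,.13]-G.apply(off); print(p2, rel({"tool_pos":p1,"tcp_rot":G1.as_rotvec()},p2,G))
E
```

```text
13.25 [ 0.5645719  -0.22063753  0.2923242 ] [ 0.04073757 -0.17664321 -3.91360524] [-0.55699414 -0.21764897  2.08310583  0.35453697  0.79616188 -0.67863077]
{'x': 0.437, 'y': -0.038, 'z': -0.069, 'ax': 0.545, 'ay': 0.089, 'az': -0.175}
[0.6587 0.2222 0.1945] {'x': 0.436, 'y': 0.17, 'z': 0.289, 'ax': 0.533, 'ay': 0.028, 'az': -0.199}
```

{"name": "step_arm", "arguments": {
  "series": [
    {"x": 0.04,"y": -0.004,"z": -0.006,"ax": 0.05,"ay": 0.01,"az": -0.015,"grip": 0.3},
    {"x": 0.1,"y": -0.009,"z": -0.015,"ax": 0.12,"ay": 0.02,"az": -0.04,"grip": 0.3},
    {"x": 0.17,"y": -0.015,"z": -0.026,"ax": 0.21,"ay": 0.034,"az": -0.068,"grip": 0.3},
    {"x": 0.24,"y": -0.021,"z": -0.038,"ax": 0.3,"ay": 0.049,"az": -0.096,"grip": 0.3},
    {"x": 0.31,"y": -0.027,"z": -0.049,"ax": 0.39,"ay": 0.063,"az": -0.124,"grip": 0.3},
    {"x": 0.38,"y": -0.033,"z": -0.06,"ax": 0.48,"ay": 0.077,"az": -0.152,"grip": 0.3},
    {"x": 0.42,"y": -0.037,"z": -0.066,"ax": 0.53,"ay": 0.086,"az": -0.17,"grip": 0.3},
    {"x": 0.437,"y": -0.038,"z": -0.069,"ax": 0.545,"ay": 0.089,"az": -0.175,"grip": 0.3},
    {"x": 0.437,"y": -0.038,"z": -0.069,"ax": 0.545,"ay": 0.089,"az": -0.175,"grip": 0.3}
  ]
}}

```text
time: 14.15
tool_pos: [0.5432, 0.0014, 0.3056]
tcp_rot: [2.041, 2.117, 0.292]
wrist_force: [-0.6, 0.1, -3.7]
width: 0.504
grip_force: 31.0
```

```bash
python3 - <<'E'
from h import *
from workcell import bot
s=bot.read_state(); print(s["time"],s["tool_pos"],s["wrist_force"])
off=np.array([0,0,-.0205]); rest=np.array([.6587,.2222,.085])
G=tool(8,0); p2=rest+[0,0,.13]-G.apply(off); print(p2, rel(s,p2+[0,0,.05],G))
E
```

```text
14.15 [0.54315051 0.00138317 0.3056409 ] [-0.63158404  0.12690507 -3.70030671]
[0.6587 0.2222 0.1945] {'x': 0.432, 'y': 0.205, 'z': 0.185, 'ax': 0.519, 'ay': 0.021, 'az': -0.195}
```

{"name": "step_arm", "arguments": {
  "series": [
    {"x": 0.05,"y": 0.024,"z": 0.021,"ax": 0.06,"ay": 0.0,"az": -0.02,"grip": 0.3},
    {"x": 0.12,"y": 0.057,"z": 0.051,"ax": 0.14,"ay": 0.0,"az": -0.05,"grip": 0.3},
    {"x": 0.2,"y": 0.095,"z": 0.085,"ax": 0.24,"ay": 0.01,"az": -0.09,"grip": 0.3},
    {"x": 0.28,"y": 0.133,"z": 0.12,"ax": 0.34,"ay": 0.01,"az": -0.13,"grip": 0.3},
    {"x": 0.36,"y": 0.17,"z": 0.154,"ax": 0.43,"ay": 0.02,"az": -0.16,"grip": 0.3},
    {"x": 0.41,"y": 0.195,"z": 0.176,"ax": 0.5,"ay": 0.02,"az": -0.19,"grip": 0.3},
    {"x": 0.432,"y": 0.205,"z": 0.185,"ax": 0.519,"ay": 0.021,"az": -0.195,"grip": 0.3},
    {"x": 0.432,"y": 0.205,"z": 0.185,"ax": 0.519,"ay": 0.021,"az": -0.195,"grip": 0.3},
    {"x": 0.432,"y": 0.205,"z": 0.185,"ax": 0.519,"ay": 0.021,"az": -0.195,"grip": 0.3}
  ]
}}

```text
time: 15.05
tool_pos: [0.66, 0.2189, 0.2468]
tcp_rot: [2.063, 2.365, 0.001]
wrist_force: [-0.7, 1.0, -3.9]
width: 0.507
grip_force: 31.0
```

```bash
python3 - <<'E'
from h import *
from workcell import bot
c=snap("wrist","wp1"); s=bot.read_state(); print(s["time"],s["tool_pos"],s["wrist_force"])
R=Ro.from_rotvec(s["tcp_rot"]); rc=s["tool_pos"]+R.apply([0,0,-.0205]); M=R.as_matrix(); print("roller",rc,"axis yaw",np.degrees(np.arctan2(-M[0,0],M[1,0])),"tilt",M[2,0])
# roller far end in image: predicted vs. seen
for k in(.09,.124): print(k,proj(c,rc+k*M[:,0]))
for k in(.104,.116):
    r=np.radians(8); print("fork",proj(c,np.array([.6587-k*np.sin(r),.2222+k*np.cos(r),.1])))
T=snap("top","tp1"); 
a=cv2.resize(cv2.imread("pics/wp1.png")[0:300,200:500],(400,400),interpolation=cv2.INTER_CUBIC)
b=cv2.resize(cv2.imread("pics/tp1.png")[90:210,190:310],(400,400),interpolation=cv2.INTER_CUBIC)
cv2.imwrite("pics/pl.png",np.hstack([a,b]))
E
```

```text
15.1 [0.65992591 0.21878318 0.24770395] [ 0.67757819  0.17277733 -3.83839102]
roller [0.65984576 0.21881446 0.26820377] axis yaw 7.779636033066007 tilt -0.0020411078848504177
0.09 [321.71421535  68.70114104]
0.124 [321.75233827 -11.26693509]
fork [321.36620023  73.57793925]
fork [321.31376976  61.00108997]
```

View pics/pl.png

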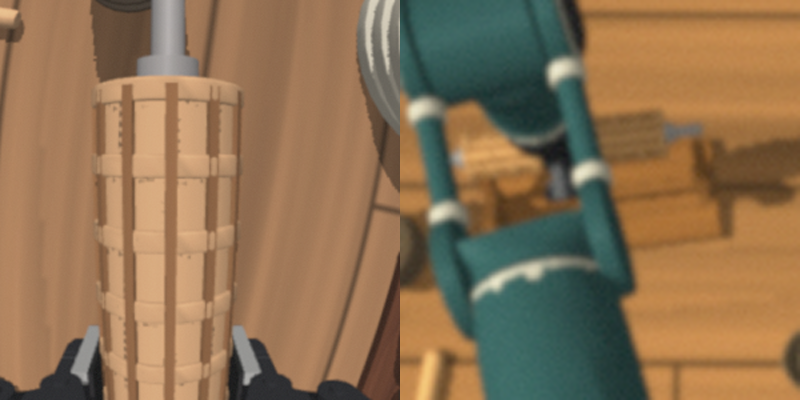

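Wrist crop: roller held straight and level, wood end at the expected row 58, axle column ≈326; top crop: axle ends near (207,138) and (280,129). Cross-check with top camera for the rack's axial position.

```bash
python3 - <<'E'
from h import *
from workcell import bot
T=load("tp1"); a=onz(T,(207.1,138),.268); b=onz(T,(280,129),.268); print("axle ends",a,b,np.linalg.norm(a-b),(a+b)/2)
T0=load("top0"); T0["fish"]=False
p=onz(T0,(219.4,168.4),.018);q=onz(T0,(286.2,161),.018); d=p-q; yaw=np.arctan2(-d[0],d[1]); print("board edge",p,q,np.linalg.norm(d),np.degrees(yaw), (p+q)/2+.055*np.array([np.cos(yaw),np.sin(yaw),0]))
c=load("wr1")
for n,k in((220,(319,227)),(0,(384,238))): print("board near corners",onz(c,k,.018))
s=bot.read_state(); off=np.array([0,0,-.0205]); rest=np.array([.6587,.2222,.085]); G=tool(8,0)
for h in(.18,.03,.012,0): print(h,rel(s,rest+[0,0,h]-G.apply(off),G))
E
```

```text
axle ends [0.6428633  0.31780345 0.268     ] [0.67161871 0.09847355 0.268     ] 0.2212068656630318 [0.65724101 0.2081385  0.268     ]
board edge [0.58893233 0.33468015 0.018     ] [0.61691712 0.09722127 0.018     ] 0.23910221386315755 6.721367958350954 [0.65754671 0.22238797 0.018     ]
board near corners [0.62492344 0.09762248 0.018     ]
board near corners [0.73222661 0.11254911 0.018     ]
0.18 {'x': 0.007, 'y': -0.002, 'z': 0.008, 'ax': 0.009, 'ay': 0.003, 'az': -0.008}
0.03 {'x': 0.008, 'y': -0.003, 'z': 0.308, 'ax': 0.009, 'ay': 0.003, 'az': -0.008}
0.012 {'x': 0.008, 'y': -0.003, 'z': 0.344, 'ax': 0.009, 'ay': 0.003, 'az': -0.008}
0 {'x': 0.008, 'y': -0.003, 'z': 0.368, 'ax': 0.009, 'ay': 0.003, 'az': -0.008}
```

{"name": "step_arm", "arguments": {
  "series": [
    {"x": 0.008,"y": -0.003,"z": 0.05,"ax": 0.0,"ay": 0.0,"az": 0.0,"grip": 0.3},
    {"x": 0.008,"y": -0.003,"z": 0.1,"ax": 0.0,"ay": 0.0,"az": 0.0,"grip": 0.3},
    {"x": 0.008,"y": -0.003,"z": 0.16,"ax": 0.0,"ay": 0.0,"az": 0.0,"grip": 0.3},
    {"x": 0.008,"y": -0.003,"z": 0.22,"ax": 0.0,"ay": 0.0,"az": 0.0,"grip": 0.3},
    {"x": 0.008,"y": -0.003,"z": 0.26,"ax": 0.0,"ay": 0.0,"az": 0.0,"grip": 0.3},
    {"x": 0.008,"y": -0.003,"z": 0.29,"ax": 0.0,"ay": 0.0,"az": 0.0,"grip": 0.3},
    {"x": 0.008,"y": -0.003,"z": 0.306,"ax": 0.0,"ay": 0.0,"az": 0.0,"grip": 0.3},
    {"x": 0.008,"y": -0.003,"z": 0.306,"ax": 0.0,"ay": 0.0,"az": 0.0,"grip": 0.3}
  ]
}}

```text
time: 15.95
tool_pos: [0.6583, 0.2235, 0.0945]
tcp_rot: [2.063, 2.365, 0.002]
wrist_force: [-0.5, 0.3, -3.4]
width: 0.504
grip_force: 31.0
```

```bash
python3 - <<'E'
from h import *
from workcell import bot
s=bot.read_state(); print(s["time"],s["tool_pos"],s["wrist_force"])
R=Ro.from_rotvec(s["tcp_rot"]); print("roller",s["tool_pos"]+R.apply([0,0,-.0205]))
c=snap("wrist","wp2"); im=c["img"]
# fork top blobs left/right of axle: dark/wood profile along row near far fork (y=+110)
M=R.as_matrix(); rc=s["tool_pos"]+R.apply([0,0,-.0205])
print("axle at .11",proj(c,rc+.11*M[:,0]),"fork tips",[proj(c,np.array([.659,.2222,.1])+.11*np.array([-.139,.99,0])+k*np.array([.99,.139,0])).round(1) for k in(-.032,-.024,.024,.032)])
E
```

```text
15.95 [0.65831758 0.22353199 0.09448524] [-0.53602173  0.26755038 -3.42604708]
roller [0.65825111 0.22355469 0.11498512]
axle at .11 [321.7485498   20.47561432] fork tips [array([250.4,  35.9]), array([268. ,  34.6]), array([376.9,  34.1]), array([394.5,  35.3])]
```

{"name": "step_arm", "arguments": {
  "series": [
    {"x": 0.0,"y": 0.0,"z": 0.01,"ax": 0.0,"ay": 0.0,"az": 0.0,"grip": 0.3},
    {"x": 0.0,"y": 0.0,"z": 0.02,"ax": 0.0,"ay": 0.0,"az": 0.0,"grip": 0.3},
    {"x": 0.0,"y": 0.0,"z": 0.03,"ax": 0.0,"ay": 0.0,"az": 0.0,"grip": 0.3},
    {"x": 0.0,"y": 0.0,"z": 0.04,"ax": 0.0,"ay": 0.0,"az": 0.0,"grip": 0.3},
    {"x": 0.0,"y": 0.0,"z": 0.048,"ax": 0.0,"ay": 0.0,"az": 0.0,"grip": 0.3},
    {"x": 0.0,"y": 0.0,"z": 0.048,"ax": 0.0,"ay": 0.0,"az": 0.0,"grip": 0.3}
  ]
}}

```text
time: 16.6
tool_pos: [0.6582, 0.2241, 0.0697]
tcp_rot: [2.062, 2.367, 0.001]
wrist_force: [-0.1, 0.4, -4.8]
width: 0.505
grip_force: 31.0
```

{"name": "step_arm", "arguments": {
  "series": [
    {"x": 0.0,"y": 0.0,"z": 0.003,"ax": 0.0,"ay": 0.0,"az": 0.0,"grip": 0.3},
    {"x": 0.0,"y": 0.0,"z": 0.006,"ax": 0.0,"ay": 0.0,"az": 0.0,"grip": 0.3},
    {"x": 0.0,"y": 0.0,"z": 0.008,"ax": 0.0,"ay": 0.0,"az": 0.0,"grip": 0.3},
    {"x": 0.0,"y": 0.0,"z": 0.008,"ax": 0.0,"ay": 0.0,"az": 0.0,"grip": 0.3}
  ]
}}

```text
time: 17.0
tool_pos: [0.6589, 0.2242, 0.0669]
tcp_rot: [2.062, 2.366, 0.003]
wrist_force: [-0.0, -0.1, -4.2]
width: 0.502
grip_force: 31.0
```

{"name": "step_arm", "arguments": {
  "series": [
    {"x": 0.0,"y": 0.0,"z": 0.002,"ax": 0.0,"ay": 0.0,"az": 0.0,"grip": 0.3},
    {"x": 0.0,"y": 0.0,"z": 0.004,"ax": 0.0,"ay": 0.0,"az": 0.0,"grip": 0.3},
    {"x": 0.0,"y": 0.0,"z": 0.004,"ax": 0.0,"ay": 0.0,"az": 0.0,"grip": 0.3}
  ]
}}

```text
time: 17.3
tool_pos: [0.6591, 0.2243, 0.0651]
tcp_rot: [2.061, 2.366, 0.004]
wrist_force: [0.3, 0.4, -3.8]
width: 0.502
grip_force: 31.2
```

{"name": "step_arm", "arguments": {
  "series": [
    {"x": 0.0,"y": 0.0,"z": 0.002,"ax": 0.0,"ay": 0.0,"az": 0.0,"grip": 0.3},
    {"x": 0.0,"y": 0.0,"z": 0.004,"ax": 0.0,"ay": 0.0,"az": 0.0,"grip": 0.3},
    {"x": 0.0,"y": 0.0,"z": 0.004,"ax": 0.0,"ay": 0.0,"az": 0.0,"grip": 0.3}
  ]
}}

```text
time: 17.6
tool_pos: [0.6595, 0.2243, 0.0646]
tcp_rot: [2.06, 2.366, 0.005]
wrist_force: [-3.5, -1.6, 4.4]
width: 0.5
grip_force: 31.8
```

{"name": "step_arm", "arguments": {
  "series": [
    {"x": 0.0,"y": -0.002,"z": 0.0,"ax": 0.0,"ay": 0.0,"az": 0.0,"grip": 0.3},
    {"x": 0.0,"y": -0.003,"z": 0.001,"ax": 0.0,"ay": 0.0,"az": 0.0,"grip": 0.3},
    {"x": 0.0,"y": -0.003,"z": 0.001,"ax": 0.0,"ay": 0.0,"az": 0.0,"grip": 0.3}
  ]
}}

```text
time: 17.9
tool_pos: [0.6596, 0.2243, 0.0647]
tcp_rot: [2.059, 2.364, 0.009]
wrist_force: [0.1, -0.9, 6.3]
width: 0.509
grip_force: 31.9
```

{"name": "step_arm", "arguments": {
  "series": [
    {"x": 0.0,"y": -0.003,"z": -0.002,"ax": 0.0,"ay": 0.0,"az": 0.0,"grip": 0.0},
    {"x": 0.0,"y": -0.003,"z": -0.002,"ax": 0.0,"ay": 0.0,"az": 0.0,"grip": -0.2},
    {"x": 0.0,"y": -0.003,"z": -0.002,"ax": 0.0,"ay": 0.0,"az": 0.0,"grip": -0.5},
    {"x": 0.0,"y": -0.003,"z": -0.002,"ax": 0.0,"ay": 0.0,"az": 0.0,"grip": -0.8},
    {"x": 0.0,"y": -0.003,"z": -0.002,"ax": 0.0,"ay": 0.0,"az": 0.0,"grip": -1.0},
    {"x": 0.0,"y": -0.003,"z": -0.002,"ax": 0.0,"ay": 0.0,"az": 0.0,"grip": -1.0}
  ]
}}

```text
time: 18.5
tool_pos: [0.6557, 0.2238, 0.0631]
tcp_rot: [2.062, 2.366, 0.003]
wrist_force: [-0.1, -0.6, -0.0]
width: 1.005
grip_force: 0.0
```

{"name": "step_arm", "arguments": {
  "series": [
    {"x": 0.0,"y": 0.005,"z": -0.02,"ax": 0.0,"ay": 0.0,"az": 0.0,"grip": -1.0},
    {"x": 0.0,"y": 0.005,"z": -0.06,"ax": 0.0,"ay": 0.0,"az": 0.0,"grip": -1.0},
    {"x": 0.0,"y": 0.005,"z": -0.12,"ax": 0.0,"ay": 0.0,"az": 0.0,"grip": -1.0},
    {"x": 0.0,"y": 0.005,"z": -0.2,"ax": 0.0,"ay": 0.0,"az": 0.0,"grip": -1.0},
    {"x": 0.0,"y": 0.005,"z": -0.3,"ax": 0.0,"ay": 0.0,"az": 0.0,"grip": -1.0},
    {"x": 0.0,"y": 0.005,"z": -0.4,"ax": 0.0,"ay": 0.0,"az": 0.0,"grip": -1.0},
    {"x": 0.0,"y": 0.005,"z": -0.48,"ax": 0.0,"ay": 0.0,"az": 0.0,"grip": -1.0},
    {"x": 0.0,"y": 0.005,"z": -0.48,"ax": 0.0,"ay": 0.0,"az": 0.0,"grip": -1.0},
    {"x": 0.0,"y": 0.005,"z": -0.48,"ax": 0.0,"ay": 0.0,"az": 0.0,"grip": -1.0}
  ]
}}

```text
time: 19.4
tool_pos: [0.6584, 0.2246, 0.3065]
tcp_rot: [2.06, 2.364, 0.01]
wrist_force: [0.2, -0.2, -0.4]
width: 1.0
grip_force: 0.0
```

```bash
python3 - <<'E'
from h import *
from workcell import bot
s=bot.read_state(); print(s["time"],s["tool_pos"],s["wrist_force"])
c=snap("wrist","wf"); S=snap("scene","sf")
hsv=cv2.cvtColor(c["img"],cv2.COLOR_RGB2HSV).astype(int); im=c["img"].astype(int)
def cc(m,a=150):
    k,l,st,ce=cv2.connectedComponentsWithStats(m.astype(np.uint8)); return [(st[i].tolist(),ce[i].round(1).tolist()) for i in range(1,k) if st[i,4]>a]
rest=np.array([.659,.2225,.085]); ey=np.array([-.137,.99,0])
print("pred ends (axle,wood)",[proj(c,rest+k*ey+[0,0,z]).round(1).tolist() for k,z in((.124,0),(.09,.022),(0,.022),(-.09,.022))])
m=(im[...,0]>185)&(im[...,1]>135)&(im[...,2]<170)&(im[...,0]-im[...,2]>50); m=cv2.morphologyEx(m.astype(np.uint8),cv2.MORPH_CLOSE,np.ones((9,9))); print("beech wrist",cc(m,400))
g=(im.max(2)-im.min(2)<28)&(im.max(2)>90); g[:, :280]=0; g[:,400:]=0; print("steel",cc(g,25)[:8])
i2=S["img"].astype(int); m=(i2[...,0]>205)&(i2[...,1]>155)&(i2[...,2]<175)&(i2[...,0]-i2[...,2]>50); m=cv2.morphologyEx(m.astype(np.uint8),cv2.MORPH_CLOSE,np.ones((5,5))); m[:170]=0;m[330:]=0;m[:,:180]=0;m[:,430:]=0
print("beech scene",cc(m,80)); print("pred scene",[proj({**S,"fish":False},rest+k*ey+[0,0,.02]).round(1).tolist() for k in(.09,0,-.09)])
d=cv2.absdiff(S["img"],load("scene0")["img"]).max(2)>60; k=cv2.morphologyEx(d.astype(np.uint8),cv2.MORPH_OPEN,np.ones((3,3))); k[:160]=0; print("changed",cc(k,15))
print("ball pred",proj({**S,"fish":False},np.array([.645,-.082,.322])))
E
```

```text
19.4 [0.65840359 0.22462901 0.30654862] [ 0.20802025 -0.17817898 -0.41197586]
pred ends (axle,wood) [[321.7, 69.2], [321.8, 97.0], [321.9, 177.1], [322.2, 249.2]]
beech wrist [([168, 16, 58, 15, 496], [197.2, 22.6]), ([128, 41, 13, 123, 457], [133.5, 97.3]), ([307, 94, 31, 153, 3591], [320.8, 168.6]), ([168, 126, 10, 137, 543], [171.2, 205.2]), ([214, 160, 13, 92, 613], [221.7, 208.0])]
steel [([315, 66, 17, 28, 306], [322.8, 81.1]), ([318, 248, 10, 18, 141], [322.4, 255.9])]
beech scene [([236, 170, 194, 121, 11090], [354.9, 228.5]), ([320, 170, 28, 13, 196], [336.7, 174.3]), ([234, 194, 35, 23, 408], [251.4, 204.9]), ([278, 262, 27, 14, 120], [291.6, 267.9]), ([180, 276, 202, 54, 4108], [288.9, 308.2]), ([406, 310, 24, 12, 106], [421.6, 314.9]), ([390, 312, 40, 18, 192], [408.6, 321.2])]
pred scene [[387.7, 284.7], [361.1, 276.6], [335.1, 268.7]]
changed [([204, 160, 33, 53, 680], [224.0, 181.3]), ([302, 160, 51, 26, 687], [332.5, 168.6]), ([348, 160, 59, 103, 3155], [374.0, 198.8]), ([531, 160, 50, 32, 923], [557.7, 171.6]), ([237, 164, 4, 8, 25], [238.3, 167.4]), ([208, 172, 4, 5, 18], [209.7, 174.2]), ([400, 193, 74, 27, 871], [431.8, 205.0]), ([289, 197, 8, 8, 46], [292.8, 200.2]), ([274, 200, 7, 12, 60], [276.8, 204.7]), ([281, 205, 7, 7, 29], [284.0, 208.0]), ([389, 204, 5, 6, 25], [390.7, 206.4]), ([268, 211, 8, 5, 28], [271.3, 213.3]), ([241, 222, 9, 10, 59], [244.6, 226.3]), ([250, 227, 10, 9, 42], [254.9, 231.1]), ([273, 252, 8, 10, 49], [277.0, 256.9]), ([257, 266, 16, 21, 153], [265.5, 278.1]), ([328, 267, 5, 4, 17], [329.9, 268.6]), ([331, 281, 40, 15, 181], [350.5, 287.9]), ([371, 281, 15, 9, 78], [378.1, 284.7]), ([388, 285, 12, 7, 49], [393.1, 288.2])]
ball pred [276.10399242 204.1306713 ]
```

Checks agree: the roller lies level along the rack, the ball is at its "up" pixel (277,205), and the gripper is clear.

```bash
python3 -c "
from workcell import bot
print(bot.finish_job())"
```

```text
the job is handed in; nothing more can be done
None
```

The job is handed in at about 19 s on the robot's clock: by the last camera check the lever is fully up (about 1.6 rad) and the roller lies level with its axle in both forks of the drying rack. The highest wrist force I saw was about 9 N, and the gripper is clear of everything. The hand-in gave no verdict.

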